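# Load a paint bottle into the spring clamp of the bottle shaker

### The arm

A 6-joint arm with a two-finger parallel gripper is mounted at the origin on the work surface. World frame = base frame: x ahead of the robot, y to its left, z up, the work surface at z = 0. Lengths are in mm, angles in rad, forces in N, time in s.
With the tool pointing down it reaches from about 300 to 775 mm from the base axis. Payload 14.6 kg.
Tool frame: the origin (TCP) lies midway between the tips of the shut fingers; the grasp point (between the pads) lies 19 mm behind it; z points along the fingers, y is the direction in which the jaws open and shut (so a half turn about z gives the same grasp; the last joint's range is limited). The gripper opens to 94 mm and grips with 3 to 60 N. Pads are 16 mm wide; open, the fingers measure 119 mm over their backs; the gripper's body (75 mm by 177 mm) begins 78 mm behind the grasp point.
Start: joints at [-1.241, 0.3, 1.521, -0, 1.321, -0.067], TCP at [212.55, -507.259, 205.446] pointing down, gripper open.
Joint ranges: [-3.03, 3.03], [-0.79, 2.21], [0.23, 2.52], [-1.04, 4.18], [0, 3.07], [-2.55, 2.55]. Speed limits (rad/s): [2.22, 2.22, 2.57, 3.14, 3.14, 3.14].

### API

Orientations are given as [roll, pitch, yaw] about the fixed x, y, z axes, in that order (R = Rz(yaw) Ry(pitch) Rx(roll)).
In Python, from cell import manip gives the robot as it stands.
- The arm moves only by the tool play_rows, never from a script. Its argument "commands" is a list of rows, each an object of numbers: "x", "y", "z": the shift along the tool's x, y, z in m; "wx", "wy", "wz": the turn, a rotation vector about the tool's x, y, z in degrees; "grip": the opening, from 0 (shut) to 1 (fully open). In form: [{"x": .., "y": .., "z": .., "wx": .., "wy": .., "wz": .., "grip": ..}, ...]. A call has 1 to 20 rows; each row shifts and turns the commanded pose from where the row before left it, along the tool's axes as they then stand; what a row does not reach is not made up. A row lasts 1/8 s, in which the tool goes at most 62.5 mm and 10.7 degrees, less where a joint would pass 70% of its speed; a pose out of reach is approached as far as the arm can. A call is refused whole if a number of a shift passes 0.0625 or a number of a turn 10.7, either way. A call with a gripper value outside its range is refused whole. The fingers move at their own pace and stop on an object; "squeeze" is the grip in N (left out, the last holds). Time passes only in rows, so rows that do not move let the fingers close. It gives the time, the measured TCP pose, the force and the opening at its end, in the units of the state.
- manip.read_state(): the state, without advancing time (a new reading comes with each control period).
- manip.camera(name): name is "side" or "top" or "wrist"; returns (picture, depth): 400x640x3 uint8, red, green, blue; 400x640 float32, mm along the optical axis (not along the pixel's ray), 0 where there is no reading.
- manip.camera_info(name): a dict with "intrinsics" (3x3 intrinsics, pixels), "k1" (the pictures are not rectified: a ray, as slopes to the right and down, at radius r is drawn at 1 + k1 r^2 times it, then the intrinsics apply), "camera_from_world" (4x4, takes a point from world to camera coordinates); the wrist camera has in their place "tool_from_camera" (4x4, takes a point from camera to tool coordinates, whose origin is the TCP and whose axes are the flange's). Camera axes: x right, y up, looking along -z (the intrinsics and any distortion apply to the point x, -y, -z); pixel columns grow to the right and rows downward; lengths in mm; the calibration is good to about 2 mm. A picture is of the moment at which its call begins: read the wrist's pose just before it. camera_info takes no time and is no camera call.
- manip.sign_off(): hands the job in, once; it reports no verdict.
The state is a dict: "clock": time; "joints": joint angles; "qd": joint speeds; "effort": joint torques, N m; "eef_pos": TCP position; "eef_rot": TCP orientation; "wrist_force": force on the tool from outside, world axes, zero at the start; "moment": the same for the moment, N m; "finger_gap": finger opening in mm.
Only numpy, scipy, OpenCV 4.12 (cv2) and the standard library are available. Lean on these libraries where they do the work, as an engineer would, in place of code of your own. Each camera call takes 0.05 s, during which the arm holds its last target.

### The job

Load the paint bottle with the pointed spout into the bottle shaker, keeping it upright all the while. With the bottle held above the low stop and side walls, push the spring jaw back with its side, hold the jaw open while you lower the bottle to the shaker's platform, then let go so that the jaw clamps it against the stop.

Things in the scene. Friction and masses are not known exactly. Their poses are not given: they have to be found in the camera images.
- spout_bottle: Loose upright round bottle, 60-130 g, 108 mm tall: ochre body 38 mm dia, 74 mm high, then a white cap tapering to a point. Bystanders: same body with flat cap, slim flat-capped bottle, squat jar; places vary. Origin: centre of underside, z up. Grip the body across its diameter about 60 mm up (fingertips above 35 mm, to clear the shaker's walls), firmly: about 40 N.
- shaker: Bottle shaker, fixed: grey box 200 (x) by 110 (y) mm, flat platform on top 45 mm above the table. Origin: centre of underside, z up, x: the way its jaw opens, roughly away from the robot. On the platform: a stop 20 mm high, faces at x = -47 and -35 mm (inner); side walls 20 mm high, 6 mm thick, inner faces at y = +-31 mm, x -35 to +15 mm.
- seat (a point): Point on the shaker's platform (45 mm up) where the clamped bottle's underside is centred: x = -16, y = 0 mm in the shaker's frame, 19 mm from the stop's inner face, midway between the walls. Axes as the shaker's.
- jaw (a joint): Travel of the spring jaw along shaker +x: 0 m shut, 0.045 m fully open. Jaw: upright plate 30 mm wide (y), its top 60 mm above the platform, flat rubber face towards the stop at shaker x = -21 mm + this value (14 mm from the stop when shut). The spring always pushes it shut: about 2 N at 0, 5 N fully open. Reads 0.024 when clamped on the 38 mm bottle.
Mind the look-alikes: they are no part of the job. What is shaped like the spout_bottle but green is not meant.

How it is judged:
By the outcome, as a careful person would: the job done as asked, in the order asked, and still so for the second after the job is handed in, with the robot touching nothing.
It also fails if it takes over 38 s, if anything falls off the work surface, if the arm or the gripper's body presses on something with over 40 N, if the wrist force passes 120 N, or if a joint passes its speed limit or range.

## Working session

There is one attempt and no reset: what is moved stays moved. The work goes in short steps, Python scripts to look and compute and a tool call to move; the robot and the scene stay as the last step left them, time stands still between calls to the robot, and variables do not carry over. Pictures are saved under pics/ and viewed, and the job is handed in when it is done.

Besides the shell and the picture viewer there is one more tool, called after ">>>" as name(argument=value, ...), one argument or row to a line, values as JSON. play_rows: Moves the arm, as the interface text tells. Its arguments: {"type":"object","properties":{"commands":{"type":"array"},"squeeze":{"type":"number"}},"required":["commands"]}

```bash
mkdir -p pics; ls; python3 - <<'E'
from cell import manip
import cv2,numpy as np
s=manip.read_state();print({k:np.round(v,3).tolist() for k,v in s.items()})
for n in ["side","top"]:
    p,d=manip.camera(n);cv2.imwrite(f"pics/{n}0.png",p[:,:,::-1]);np.save(f"{n}0.npy",d)
    print(n,manip.camera_info(n))
print(manip.camera_info("wrist"))
E
```

```text
pics
{'clock': 0.0, 'joints': [-1.241, 0.3, 1.522, 0.0, 1.321, -0.067], 'qd': [0.001, 0.001, -0.001, -0.001, 0.001, 0.0], 'effort': [-0.001, -53.181, -35.273, 0.071, 0.024, -0.0], 'eef_pos': [212.472, -507.007, 204.893], 'eef_rot': [-3.14, -0.0, 0.397], 'wrist_force': [0.134, -0.795, 0.611], 'moment': [0.024, 0.039, -0.035], 'finger_gap': 94.006}
side {'intrinsics': array([[361.45685251,   0.        , 317.00260486],
       [  0.        , 361.45685251, 204.71251261],
       [  0.        ,   0.        ,   1.        ]]), 'k1': 0.019259839490382603, 'camera_from_world': array([[ 9.93212438e-01, -1.13866904e-01, -2.37356620e-02,
        -5.20855409e+02],
       [ 8.27554312e-02,  5.48383757e-01,  8.32121862e-01,
        -1.11949940e+02],
       [-8.17348883e-02, -8.28438038e-01,  5.54084673e-01,
        -6.43449820e+02],
       [ 0.00000000e+00,  0.00000000e+00,  0.00000000e+00,
         1.00000000e+00]])}
top {'intrinsics': array([[410.48025509,   0.        , 321.87038106],
       [  0.        , 410.48025509, 202.89872645],
       [  0.        ,   0.        ,   1.        ]]), 'k1': -0.02
[... 240 characters left out ...]
33756e-02,  9.96660933e-01,
        -7.39285819e+02],
       [ 0.00000000e+00,  0.00000000e+00,  0.00000000e+00,
         1.00000000e+00]])}
{'intrinsics': array([[293.49852802,   0.        , 323.93799859],
       [  0.        , 293.49852802, 203.43953316],
       [  0.        ,   0.        ,   1.        ]]), 'k1': 0.013149895391296023, 'tool_from_camera': array([[-4.68320920e-04,  9.57963968e-01,  2.86888162e-01,
         8.28068043e+01],
       [ 9.99999859e-01,  5.20432037e-04, -1.05387008e-04,
        -5.30277004e-01],
       [-2.50262746e-04,  2.86888072e-01, -9.57964076e-01,
        -1.80795867e+02],
       [ 0.00000000e+00,  0.00000000e+00,  0.00000000e+00,
         1.00000000e+00]])}
```

View pics/side0.png

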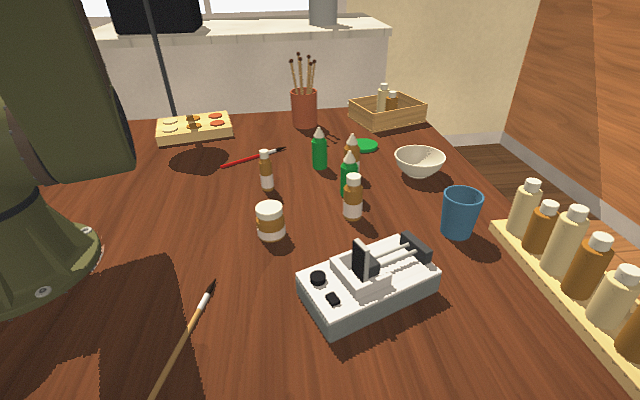

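View pics/top0.png

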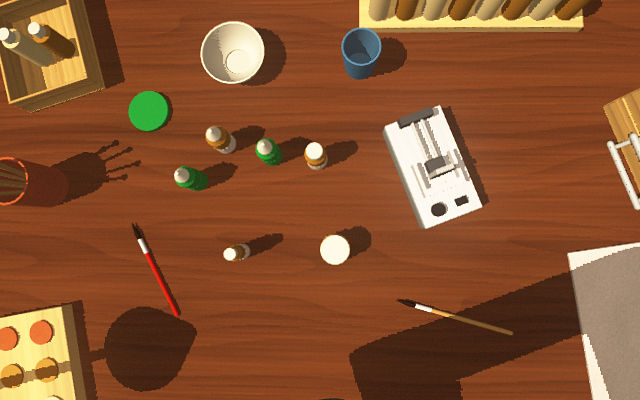

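Candidates in the top view are: ochre with pointed cap (218,137), green pointed (267,150) and (188,178), ochre flat cap (316,153), slim (236,253), and jar (335,249). Only (218,137) is ochre with a pointed cap. I'll confirm it in a crop.

```bash
python3 - <<'E'
import cv2,numpy as np
t=cv2.imread("pics/top0.png");s=cv2.imread("pics/side0.png")
a=cv2.resize(t[110:200,165:345],None,fx=4,fy=4,interpolation=2)
cv2.imwrite("pics/c1.png",a)
cv2.imwrite("pics/c2.png",cv2.resize(s[120:230,300:400],None,fx=5,fy=5,interpolation=2))
cv2.imwrite("pics/c3.png",cv2.resize(t[95:235,375:495],None,fx=4.2,fy=4.2,interpolation=2))
cv2.imwrite("pics/c4.png",cv2.resize(s[220:345,285:450],None,fx=4.5,fy=4.5,interpolation=2))
E
```

```text
(no output)
```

View pics/c1.png

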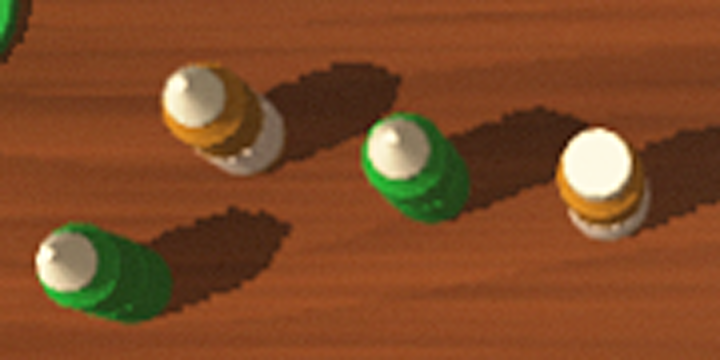

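View pics/c2.png

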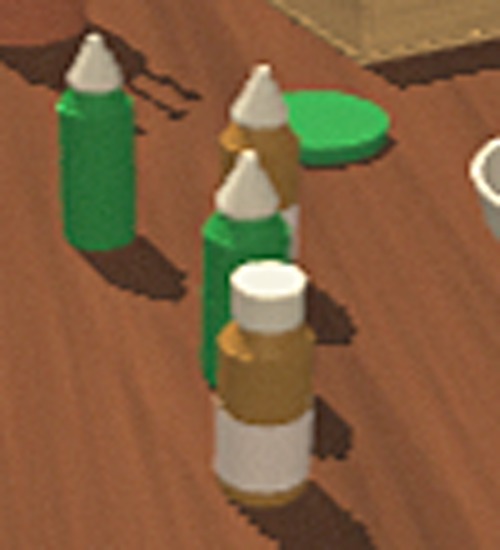

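View pics/c3.png

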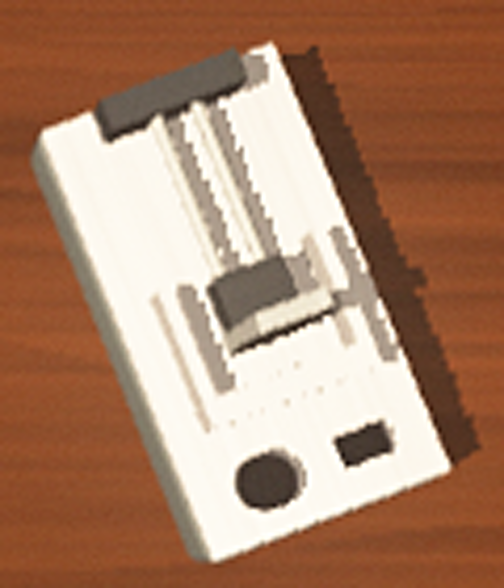

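View pics/c4.png

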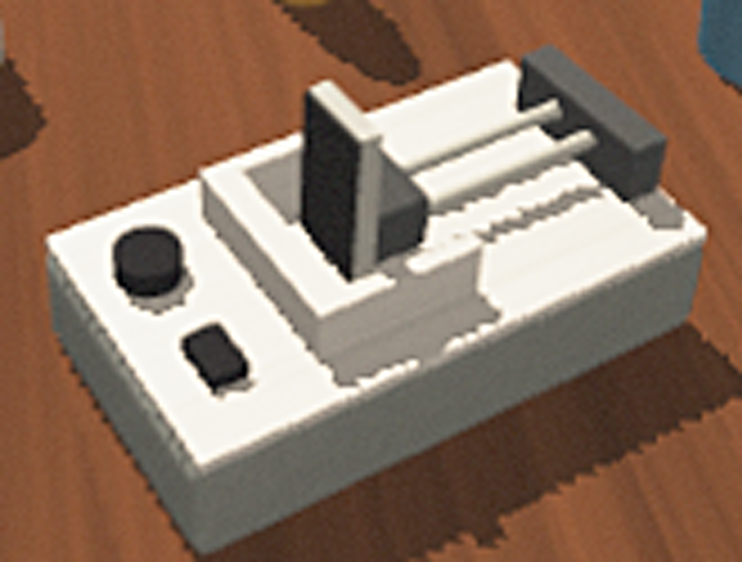

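Confirmed: the target is the ochre pointed one, at top (218,137) and side (352,150). The green pointed bottle stands just in front of it. Next I measure the bottle and shaker.

```bash
cat > h.py <<'E'
import numpy as np,cv2
from cell import manip
def ray(n,uv,info=None):
    i=info or manip.camera_info(n);K=i["intrinsics"];k=i["k1"]
    p=(np.asarray(uv,float)-[K[0,2],K[1,2]])/[K[0,0],K[1,1]]
    q=p.copy()
    for _ in range(20): q=p/(1+k*(q**2).sum(-1,keepdims=True))
    return np.concatenate([q*[1,-1],-np.ones(q.shape[:-1]+(1,))],-1)
def wfc(n):
    return np.linalg.inv(manip.camera_info(n)["camera_from_world"])
def onz(n,uv,z):
    T=wfc(n);d=ray(n,uv)@T[:3,:3].T;o=T[:3,3];s=(z-o[2])/d[...,2]
    return o+s[...,None]*d
def cloud(n,D):
    v,u=np.mgrid[:400,:640];uv=np.stack([u,v],-1)
    T=wfc(n);P=(ray(n,uv)*D[...,None])@T[:3,:3].T+T[:3,3];P[D==0]=np.nan
    return P
E
python3 - <<'E'
from h import *
np.set_printoptions(precision=1,suppress=True)
print("tip",onz("top",np.array([[210.8,131.3]]),108),onz("side",np.array([[352.4,133.6]]),108))
c=np.array([[384,127],[439.8,105.7],[482.1,206.4],[423.8,228.3]])
w=onz("top",c,45);print(w,w.mean(0));
sc=np.array([[48,240],[510,62],[705,232],[203,465]])/4.5+[285,220]
w2=onz("side",sc,45);print(w2,w2.mean(0))
for w_ in(w,w2):
  # edges lengths
  print(np.linalg.norm(np.roll(w_,-1,0)-w_,axis=1), np.degrees(np.arctan2(*( (np.roll(w_,-1,0)-w_)[:,[1,0]].T))))
for n in("top","side"):
    D=np.load(n+"0.npy");P=cloud(n,D)
    m=(abs(P[...,2]-45)<3)&(abs(P[...,0]-550)<150)&(abs(P[...,1]+190)<160)
    X=P[m][:,:2].astype(np.float32)
    # bigger component
    nl,l,st,_=cv2.connectedComponentsWithStats(m.astype(np.uint8));b=1+st[1:,4].argmax();X=P[l==b][:,:2].astype(np.float32)
    print(n,"platform z",np.median(P[l==b][:,2]),cv2.minAreaRect(X),cv2.boxPoints(cv2.minAreaRect(X)))
    # bottle
    tp=onz("top",np.array([[210.8,131.3]]),108)[0]
    for c0 in [tp]:
        m=(np.hypot(P[...,0]-c0[0],P[...,1]-c0[1])<30)&(P[...,2]>15)
        Q=P[m]
        for a,b_ in((15,45),(45,73),(76,84),(90,112)):
            q=Q[(Q[:,2]>a)&(Q[:,2]<b_)]
            if len(q)>5:
                (x,y),r=cv2.minEnclosingCircle(q[:,:2].astype(np.float32))
                print(a,b_,len(q),x,y,r,q[:,2].max())
E
```

```text
tip [[634.3 243.1 108. ]] [[637.6 244.5 108. ]]
[[ 656.9  -52.1   45. ]
 [ 695.8 -152.2   45. ]
 [ 514.9 -223.9   45. ]
 [ 475.6 -121.5   45. ]] [ 585.8 -137.4   45. ]
[[ 478.1 -127.3   45. ]
 [ 660.9  -55.6   45. ]
 [ 697.7 -153.7   45. ]
 [ 516.9 -225.3   45. ]] [ 588.4 -140.5   45. ]
[107.4 194.7 109.7 194.1] [ -68.7 -158.4  111.    21. ]
[196.3 104.8 194.4 105.4] [  21.4  -69.4 -158.4  111.6]
top platform z 45.98231706050461 ((586.788330078125, -137.9827117919922), (194.98858642578125, 107.62547302246094), 21.644346237182617) [[ 476.3 -123.9]
 [ 516.  -224. ]
 [ 697.3 -152. ]
 [ 657.6  -52. ]]
15 45 113 632.380126953125 242.19088745117188 18.904390335083008 44.61664923176261
45 73 118 633.896240234375 243.8769073486328 19.008220672607422 72.9752222230702
76 84 125 633.9424438476562 244.38720703125 18.35734748840332 83.8627401422765
90 112 163 633.79345703125 244.92889404296875 12.869404792785645 111.65371169651792
side platform z 46.04009413919104 ((586.82470703125, -139.1194610595703), (197.53382873535156, 109.29943084716797), 21.608911514282227) [[ 474.9 -124.7]
 [ 515.1 -226.3]
 [ 698.8 -153.6]
 [ 658.5  -51.9]]
15 45 19 649.74267578125 231.17605590820312 8.40363883972168 44.23299091070402
45 73 83 637.0562744140625 241.247314453125 19.268186569213867 72.9026763382227
76 84 61 637.0805053710938 242.06472778320312 16.661808013916016 83.79789265788281
90 112 70 636.9115600585938 241.33908081054688 11.975526809692383 109.61830259181676
```

```bash
python3 - <<'E'
from h import *
np.set_printoptions(precision=1,suppress=True)
b=np.array([635.5,243])
for n,uv,z in(("g1",(264.3,145.8),108),("g2",(183,174.3),108),("flat",(314,150),95),("lid",(148,110),15)):
    w=onz("top",np.array([uv]),z)[0];d=w[:2]-b
    print(n,w,np.linalg.norm(d),np.degrees(np.arctan2(d[1],d[0])))
E
```

```text
g1 [609.5 152.2 108. ] 94.48864520092525 -105.9874621593193
g2 [561.6 288.3 108. ] 86.63698499056134 148.50964118979329
flat [605.   70.3  95. ] 175.333858959047 -100.03143441286342
lid [700.  398.8  15. ] 168.62904625342406 67.51744980161675
```

>>> play_rows(
  commands=[
    {"x":0.0378,"y":-0.0293,"wz":1.26},
    {"x":0.0378,"y":-0.0293},
    {"x":0.0378,"y":-0.0293},
    {"x":0.0378,"y":-0.0293},
    {"x":0.0378,"y":-0.0293},
    {"x":0.0378,"y":-0.0293},
    {"x":0.0378,"y":-0.0293},
    {"x":0.0378,"y":-0.0293},
    {"x":0.0378,"y":-0.0293},
    {"x":0.0378,"y":-0.0293},
    {"x":0.0378,"y":-0.0293},
    {"x":0.0378,"y":-0.0293},
    {"x":0.0378,"y":-0.0293},
    {"x":0.0378,"y":-0.0293},
    {"x":0.0378,"y":-0.0293},
    {"x":0.0378,"y":-0.0293},
    {"x":0.0378,"y":-0.0293},
    {"x":0.02,"y":-0.015},
    {},
    {},
  ],
  squeeze=40,
)

```text
$.commands[0]: bad value
```

```bash
python3 - <<'E'
from h import *
s=manip.read_state();print({k:np.round(v,3).tolist() for k,v in s.items()})
p,d=manip.camera("wrist");cv2.imwrite("pics/w1.png",p[:,:,::-1]);np.save("w1.npy",d)
E
```

```text
{'clock': 0.1, 'joints': [-1.241, 0.3, 1.521, -0.0, 1.321, -0.067], 'qd': [0.001, -0.001, -0.003, 0.001, -0.002, -0.001], 'effort': [0.0, -53.265, -35.329, 0.071, 0.024, -0.0], 'eef_pos': [212.475, -507.054, 204.96], 'eef_rot': [-3.141, -0.0, 0.397], 'wrist_force': [0.248, 0.087, -0.078], 'moment': [-0.02, -0.006, 0.018], 'finger_gap': 93.709}
```

View pics/w1.png

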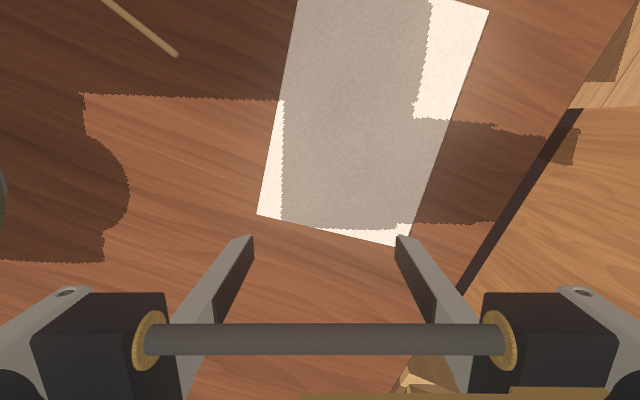

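The call was refused because every row needs all its keys. I'm resending with full rows.

>>> play_rows(
  commands=[
    {"x":0.0378,"y":-0.0293,"z":0,"wx":0,"wy":0,"wz":1.26,"grip":1},
    {"x":0.0378,"y":-0.0293,"z":0,"wx":0,"wy":0,"wz":0,"grip":1},
    {"x":0.0378,"y":-0.0293,"z":0,"wx":0,"wy":0,"wz":0,"grip":1},
    {"x":0.0378,"y":-0.0293,"z":0,"wx":0,"wy":0,"wz":0,"grip":1},
    {"x":0.0378,"y":-0.0293,"z":0,"wx":0,"wy":0,"wz":0,"grip":1},
    {"x":0.0378,"y":-0.0293,"z":0,"wx":0,"wy":0,"wz":0,"grip":1},
    {"x":0.0378,"y":-0.0293,"z":0,"wx":0,"wy":0,"wz":0,"grip":1},
    {"x":0.0378,"y":-0.0293,"z":0,"wx":0,"wy":0,"wz":0,"grip":1},
    {"x":0.0378,"y":-0.0293,"z":0,"wx":0,"wy":0,"wz":0,"grip":1},
    {"x":0.0378,"y":-0.0293,"z":0,"wx":0,"wy":0,"wz":0,"grip":1},
    {"x":0.0378,"y":-0.0293,"z":0,"wx":0,"wy":0,"wz":0,"grip":1},
    {"x":0.0378,"y":-0.0293,"z":0,"wx":0,"wy":0,"wz":0,"grip":1},
    {"x":0.0378,"y":-0.0293,"z":0,"wx":0,"wy":0,"wz":0,"grip":1},
    {"x":0.0378,"y":-0.0293,"z":0,"wx":0,"wy":0,"wz":0,"grip":1},
    {"x":0.0378,"y":-0.0293,"z":0,"wx":0,"wy":0,"wz":0,"grip":1},
    {"x":0.0378,"y":-0.0293,"z":0,"wx":0,"wy":0,"wz":0,"grip":1},
    {"x":0.0,"y":-0.03,"z":0,"wx":0,"wy":0,"wz":0,"grip":1},
    {"x":0,"y":0,"z":0,"wx":0,"wy":0,"wz":0,"grip":1},
  ],
  squeeze=40,
)

```text
clock: 2.4
eef_pos: [591.2, 180.4, 204.8]
eef_rot: [-3.141, 0.001, 0.377]
wrist_force: [-0.0, -1.0, -0.2]
finger_gap: 93.9
```

```bash
python3 - <<'E'
from h import *
s=manip.read_state();print({k:np.round(v,3).tolist() for k,v in s.items()})
p,d=manip.camera("wrist");cv2.imwrite("pics/w2.png",p[:,:,::-1]);np.save("w2.npy",d)
E
```

```text
{'clock': 2.4, 'joints': [0.237, 0.455, 1.311, 0.0, 1.377, 1.43], 'qd': [-0.047, -0.011, 0.003, -0.008, -0.0, -0.026], 'effort': [2.542, -61.995, -36.087, 0.193, -0.075, 0.489], 'eef_pos': [591.249, 180.386, 204.847], 'eef_rot': [-3.141, 0.001, 0.377], 'wrist_force': [-0.016, -0.953, -0.239], 'moment': [0.012, -0.004, -0.032], 'finger_gap': 93.873}
```

View pics/w2.png

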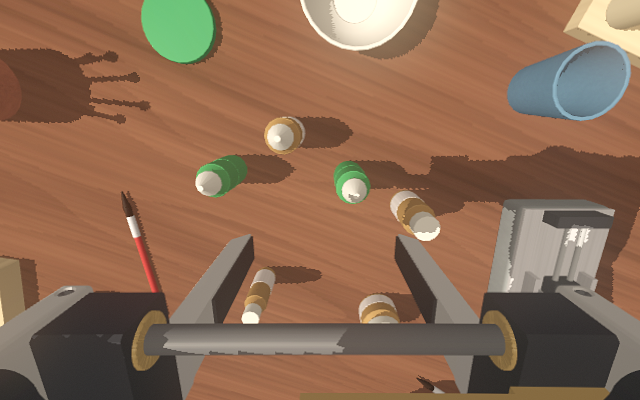

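The wrist view shows the target's tip at about (281,136), between the two green bottles at (208,182) and (353,190).

```bash
cat >> h.py <<'E'
from scipy.spatial.transform import Rotation as Ro
def wT(s):
    T=np.eye(4);T[:3,:3]=Ro.from_euler("xyz",s["eef_rot"]).as_matrix();T[:3,3]=s["eef_pos"]
    return T@manip.camera_info("wrist")["tool_from_camera"]
def wcloud(T,D):
    v,u=np.mgrid[:400,:640];uv=np.stack([u,v],-1)
    P=(ray("wrist",uv)*D[...,None])@T[:3,:3].T+T[:3,3];P[D==0]=np.nan
    return P
E
python3 - <<'E'
from h import *
np.set_printoptions(precision=1,suppress=True)
s=manip.read_state();T=wT(s)
d=(ray("wrist",np.array([[281,136.]]))@T[:3,:3].T)[0];o=T[:3,3];t=o+d*(108-o[2])/d[2];print("tip",t)
P=wcloud(T,np.load("w2.npy"))
m=(np.hypot(P[...,0]-t[0],P[...,1]-t[1])<30)&(P[...,2]>15);Q=P[m]
for a,b_ in((15,45),(45,73),(68,76),(76,84),(90,112)):
    q=Q[(Q[:,2]>a)&(Q[:,2]<b_)]
    if len(q)>5:
        (x,y),r=cv2.minEnclosingCircle(q[:,:2].astype(np.float32));print(a,b_,len(q),x,y,r)
print(s["eef_pos"],s["eef_rot"],P[300:310,200,2])
E
```

```text
tip [636.9 240.2 108. ]
15 45 66 639.7132568359375 238.58914184570312 17.334060668945312
45 73 70 639.2283935546875 239.27383422851562 17.573246002197266
68 76 131 633.4913940429688 243.15145874023438 18.88530921936035
76 84 389 633.4843139648438 242.97178649902344 18.109905242919922
90 112 527 633.590087890625 243.05332946777344 12.740242004394531
[591.6 179.2 205.2] [3.1 0.  0.4] [278.8 279.8 280.2 281.1 281.7 282.9 283.1 283.4 284.7 285.4]
```

>>> play_rows(
  commands=[
    {"x":0.032,"y":-0.0215,"z":0,"wx":0,"wy":0,"wz":0,"grip":1},
    {"x":0.0316,"y":-0.0215,"z":0,"wx":0,"wy":0,"wz":0,"grip":1},
    {"x":0,"y":0,"z":0.03,"wx":0,"wy":0,"wz":0,"grip":1},
    {"x":0,"y":0,"z":0.03,"wx":0,"wy":0,"wz":0,"grip":1},
    {"x":0,"y":0,"z":0.02,"wx":0,"wy":0,"wz":0,"grip":1},
    {"x":0,"y":0,"z":0,"wx":0,"wy":0,"wz":0,"grip":1},
    {"x":0,"y":0,"z":0,"wx":0,"wy":0,"wz":0,"grip":1},
  ],
)

```text
clock: 3.32
eef_pos: [635.9, 241.9, 126.9]
eef_rot: [3.141, -0.002, 0.374]
wrist_force: [0.6, 0.2, -0.2]
finger_gap: 94.0
```

```bash
python3 - <<'E'
from h import *
s=manip.read_state();print(s["clock"],s["eef_pos"],s["eef_rot"])
p,d=manip.camera("wrist");cv2.imwrite("pics/w3.png",p[:,:,::-1]);np.save("w3.npy",d)
T=wT(s);P=wcloud(T,d)
m=(np.hypot(P[...,0]-635,P[...,1]-242.5)<32)&(P[...,2]>15);Q=P[m]
for a,b_ in((45,73),(68,76),(76,84),(90,112)):
    q=Q[(Q[:,2]>a)&(Q[:,2]<b_)]
    if len(q)>5:
        (x,y),r=cv2.minEnclosingCircle(q[:,:2].astype(np.float32));print(a,b_,len(q),x,y,r)
E
```

```text
3.325 [635.93226135 241.94088239 126.93205362] [ 3.14147049e+00 -1.91429917e-03  3.74377603e-01]
45 73 299 638.9521484375 245.93310546875 17.98143196105957
68 76 233 633.30419921875 244.6351318359375 18.98215675354004
76 84 504 633.6043701171875 244.57086181640625 18.043977737426758
90 112 718 633.4757690429688 244.91868591308594 12.778539657592773
```

View pics/w3.png

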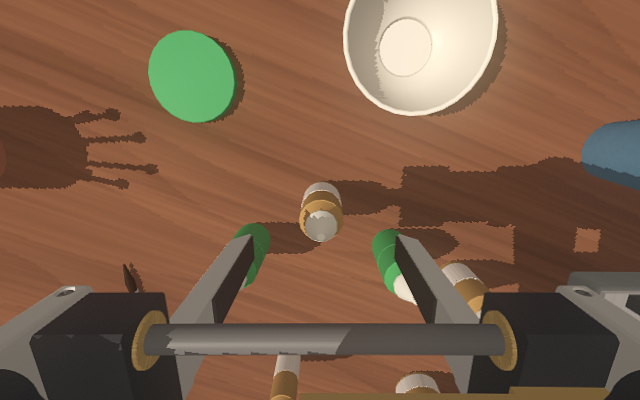

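The bottle at (321,210) is centred between the fingers. Now descend and grip.

>>> play_rows(
  commands=[
    {"x":-0.0005,"y":-0.0015,"z":0.022,"wx":0,"wy":0,"wz":0,"grip":1},
    {"x":0,"y":0,"z":0.022,"wx":0,"wy":0,"wz":0,"grip":1},
    {"x":0,"y":0,"z":0.022,"wx":0,"wy":0,"wz":0,"grip":1},
    {"x":0,"y":0,"z":0.018,"wx":0,"wy":0,"wz":0,"grip":1},
    {"x":0,"y":0,"z":0,"wx":0,"wy":0,"wz":0,"grip":1},
    {"x":0,"y":0,"z":0,"wx":0,"wy":0,"wz":0,"grip":0.6},
    {"x":0,"y":0,"z":0,"wx":0,"wy":0,"wz":0,"grip":0.45},
    {"x":0,"y":0,"z":0,"wx":0,"wy":0,"wz":0,"grip":0.35},
    {"x":0,"y":0,"z":0,"wx":0,"wy":0,"wz":0,"grip":0.2},
    {"x":0,"y":0,"z":0,"wx":0,"wy":0,"wz":0,"grip":0},
    {"x":0,"y":0,"z":0,"wx":0,"wy":0,"wz":0,"grip":0},
    {"x":0,"y":0,"z":0,"wx":0,"wy":0,"wz":0,"grip":0},
  ],
  squeeze=40,
)

```text
clock: 4.88
eef_pos: [634.3, 243.4, 41.4]
eef_rot: [-3.142, 0.0, 0.375]
wrist_force: [0.6, -0.3, -1.1]
finger_gap: 37.0
```

>>> play_rows(
  commands=[
    {"x":0,"y":0,"z":-0.02,"wx":0,"wy":0,"wz":0,"grip":0},
    {"x":0,"y":0,"z":-0.03,"wx":0,"wy":0,"wz":0,"grip":0},
    {"x":0,"y":0,"z":-0.04,"wx":0,"wy":0,"wz":0,"grip":0},
    {"x":0,"y":0,"z":-0.04,"wx":0,"wy":0,"wz":0,"grip":0},
    {"x":0,"y":0,"z":-0.01,"wx":0,"wy":0,"wz":0,"grip":0},
    {"x":0,"y":0,"z":0,"wx":0,"wy":0,"wz":0,"grip":0},
  ],
)

```text
clock: 5.62
eef_pos: [634.3, 243.3, 181.8]
eef_rot: [3.142, -0.001, 0.375]
wrist_force: [0.1, 0.9, -2.0]
finger_gap: 37.6
```

```bash
python3 - <<'E'
from h import *
s=manip.read_state();print(s["clock"],s["eef_pos"],s["eef_rot"],s["finger_gap"],s["wrist_force"])
p,d=manip.camera("side");cv2.imwrite("pics/s3.png",cv2.resize(p[60:240,200:480,::-1],None,fx=2.8,fy=2.8))
E
```

```text
5.625 [634.26072992 243.34759586 181.775063  ] [ 3.14150698e+00 -6.41094373e-04  3.74811887e-01] 37.580230553035044 [ 0.07484562  0.8852934  -1.96692578]
```

View pics/s3.png

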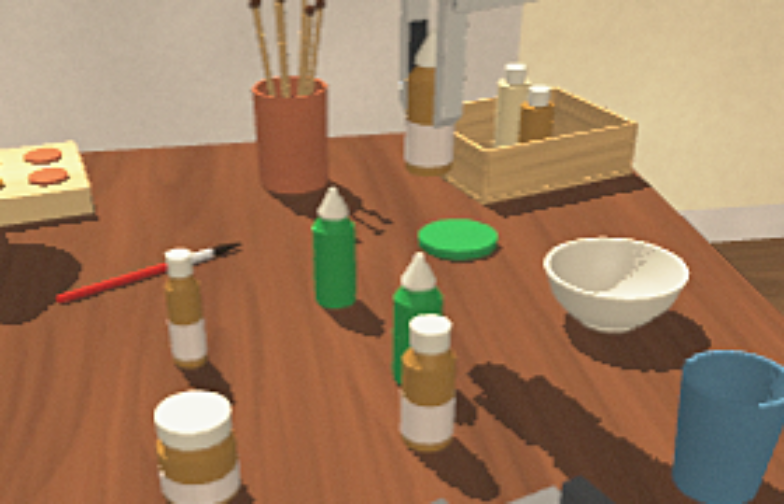

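The target bottle is held upright, with its underside at z≈140, and the neighbours are untouched. Next I carry it to above the stop.

>>> play_rows(
  commands=[
    {"x":-0.016,"y":0.022,"z":0,"wx":0,"wy":0,"wz":0,"grip":0},
    {"x":-0.0265,"y":0.0375,"z":0,"wx":0,"wy":0,"wz":0,"grip":0},
    {"x":-0.0265,"y":0.0375,"z":0,"wx":0,"wy":0,"wz":0,"grip":0},
    {"x":-0.0265,"y":0.0375,"z":0,"wx":0,"wy":0,"wz":0,"grip":0},
    {"x":-0.0265,"y":0.0375,"z":0,"wx":0,"wy":0,"wz":0,"grip":0},
    {"x":-0.0265,"y":0.0375,"z":0,"wx":0,"wy":0,"wz":0,"grip":0},
    {"x":-0.0265,"y":0.0375,"z":0,"wx":0,"wy":0,"wz":0,"grip":0},
    {"x":-0.0265,"y":0.0375,"z":0,"wx":0,"wy":0,"wz":0,"grip":0},
    {"x":-0.0265,"y":0.0375,"z":0,"wx":0,"wy":0,"wz":0,"grip":0},
    {"x":-0.011,"y":0.0155,"z":0,"wx":0,"wy":0,"wz":0,"grip":0},
    {"x":0,"y":0,"z":0,"wx":0,"wy":0,"wz":0,"grip":0},
    {"x":0,"y":0,"z":0,"wx":0,"wy":0,"wz":0,"grip":0},
  ],
)

```text
clock: 7.18
eef_pos: [535.6, -157.0, 181.0]
eef_rot: [-3.141, 0.0, 0.376]
wrist_force: [0.1, -0.2, -1.0]
finger_gap: 37.4
```

```bash
python3 - <<'E'
from h import *
s=manip.read_state();print(s["clock"],s["eef_pos"],s["eef_rot"],s["finger_gap"],s["wrist_force"])
c,sn=np.cos(np.radians(21.5)),np.sin(np.radians(21.5))
r=np.array(s["eef_pos"][:2])-[587,-138.7];print("shaker xy",r[0]*c+r[1]*sn,-r[0]*sn+r[1]*c)
p,d=manip.camera("wrist");cv2.imwrite("pics/w4.png",p[:,:,::-1]);np.save("w4.npy",d)
T=wT(s);P=wcloud(T,d)
for z0,zz in((45,3),(105,4),(65,4)):
    m=(abs(P[...,2]-z0)<zz)&(abs(P[...,0]-587)<130)&(abs(P[...,1]+139)<130)
    nl,l,st,_=cv2.connectedComponentsWithStats(m.astype(np.uint8))
    for b in range(1,nl):
        if st[b,4]>25:
            X=P[l==b];q=X[:,:2]-[587,-138.7];q=np.c_[q[:,0]*c+q[:,1]*sn,-q[:,0]*sn+q[:,1]*c]
            print(z0,st[b].tolist(),np.median(X[:,2]).round(1),q.min(0).round(1),q.max(0).round(1),cv2.minAreaRect(X[:,:2].astype(np.float32))[2])
p,d=manip.camera("side");cv2.imwrite("pics/s4.png",cv2.resize(p[120:345,240:460,::-1],None,fx=2.6,fy=2.6))
E
```

```text
7.175 [ 535.63305483 -157.01244212  181.02816172] [-3.14094943e+00  4.02265618e-04  3.75774107e-01] 37.41102101472292 [ 0.11181375 -0.19174619 -0.98263231]
shaker xy -54.504240701381676 1.7878305557636303
45 [271, 42, 111, 191, 11301] 46.6 [-101.   -53.1] [95.9 54.1] 21.33308219909668
45 [320, 59, 13, 77, 896] 46.6 [ 8.6 -5.5] [81.1  6.5] 21.132095336914062
105 [309, 165, 34, 12, 406] 106.8 [-23.3 -13.6] [-13.3  15.6] 21.939517974853516
65 [293, 54, 67, 84, 1102] 63.1 [  8.1 -29.5] [81.1 30.6] 21.727947235107422
65 [288, 133, 76, 61, 1499] 66.5 [-49.3 -36.3] [11.9 38. ] 21.456254959106445
```

View pics/w4.png

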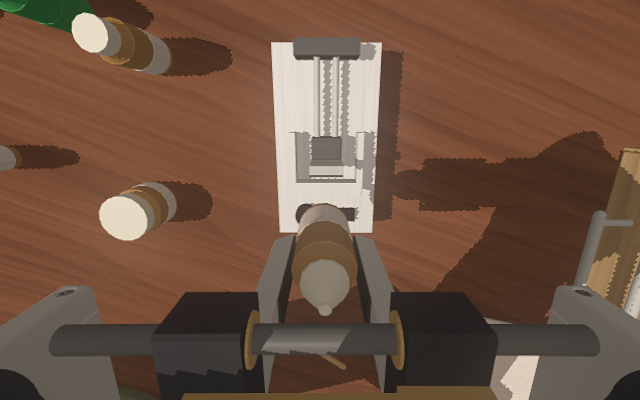

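View pics/s4.png

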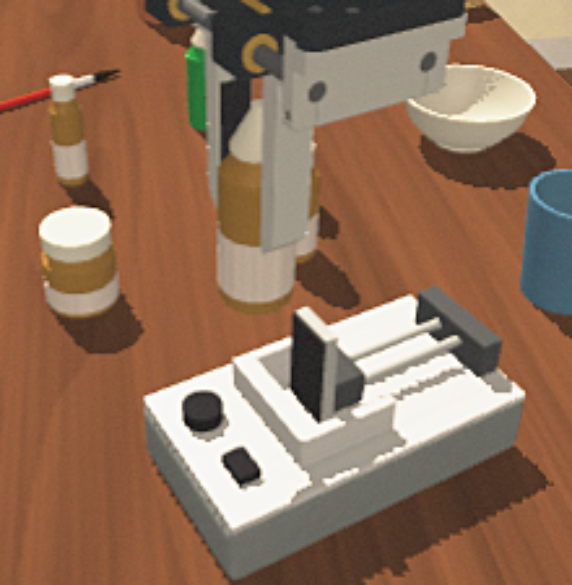

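The wrist view shows the jaw at (326,165) and the stop at (326,180), in line with the bottle. Now descend to just above stop height, in front of the jaw.

>>> play_rows(
  commands=[
    {"x":0,"y":0.0014,"z":0.02,"wx":0,"wy":0,"wz":0,"grip":0},
    {"x":0,"y":0,"z":0.02,"wx":0,"wy":0,"wz":0,"grip":0},
    {"x":0,"y":0,"z":0.018,"wx":0,"wy":0,"wz":0,"grip":0},
    {"x":0,"y":0,"z":0.01,"wx":0,"wy":0,"wz":0,"grip":0},
    {"x":0,"y":0,"z":0,"wx":0,"wy":0,"wz":0,"grip":0},
    {"x":0,"y":0,"z":0,"wx":0,"wy":0,"wz":0,"grip":0},
  ],
)

```text
clock: 8.02
eef_pos: [536.3, -159.6, 114.1]
eef_rot: [3.141, -0.001, 0.375]
wrist_force: [-0.4, -0.3, -0.7]
finger_gap: 37.0
```

```bash
cat > chk.py <<'E'
from h import *
import sys
s=manip.read_state();print(s["clock"],s["eef_pos"],s["eef_rot"],s["finger_gap"],s["wrist_force"])
c,sn=np.cos(np.radians(21.5)),np.sin(np.radians(21.5))
r=np.array(s["eef_pos"][:2])-[587,-138.7];print("shaker xy",r[0]*c+r[1]*sn,-r[0]*sn+r[1]*c)
p,d=manip.camera("side");np.save("s_.npy",d);cv2.imwrite(f"pics/s{sys.argv[1]}.png",cv2.resize(p[140:345,270:460,::-1],None,fx=2.9,fy=2.9,interpolation=2))
p,d=manip.camera("wrist");np.save("w_.npy",d);cv2.imwrite(f"pics/w{sys.argv[1]}.png",cv2.resize(p[60:340,220:440,::-1],None,fx=2.1,fy=2.1,interpolation=2))
P=wcloud(wT(s),d)
for lo,hi in((101,110),(62,69)):
    m=(P[...,2]>lo)&(P[...,2]<hi)&(abs(P[...,0]-587)<90)&(abs(P[...,1]+139)<90)
    nl,l,st,_=cv2.connectedComponentsWithStats(m.astype(np.uint8))
    for b in range(1,nl):
        if st[b,4]>40:
            X=P[l==b];q=X[:,:2]-[587,-138.7];q=np.c_[q[:,0]*c+q[:,1]*sn,-q[:,0]*sn+q[:,1]*c]
            print(lo,st[b].tolist(),np.median(X[:,2]).round(1),q.min(0).round(1),q.max(0).round(1))
E
python3 chk.py 5
```

```text
8.025 [ 536.30219371 -159.56428505  114.13198517] [ 3.14090658e+00 -7.97855089e-04  3.74869977e-01] 36.99353939466635 [-0.41248715 -0.33383618 -0.7308034 ]
shaker xy -54.81691569273308 -0.8316891579903682
101 [300, 180, 46, 17, 732] 106.8 [-23.8 -14.1] [-13.2  15.7]
101 [297, 212, 53, 21, 203] 105.6 [-49.9 -17.8] [-35.8  18.6]
62 [279, 34, 88, 110, 1639] 63.3 [  8.  -29.7] [81.2 30.4]
62 [274, 137, 97, 78, 2127] 66.5 [-50.  -36.2] [12.5 38. ]
```

View pics/s5.png

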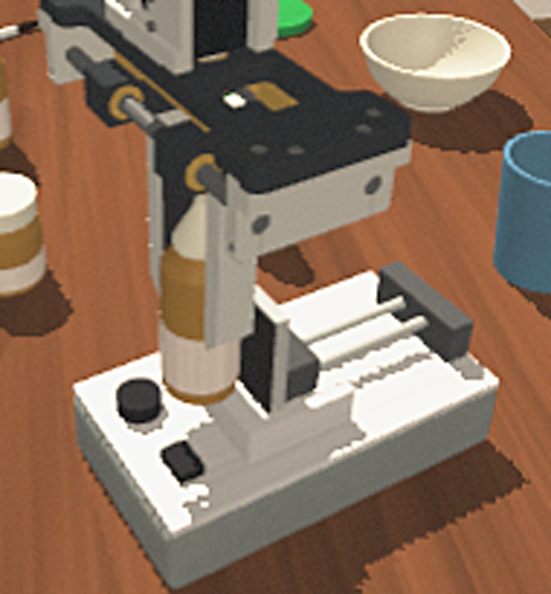

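View pics/w5.png

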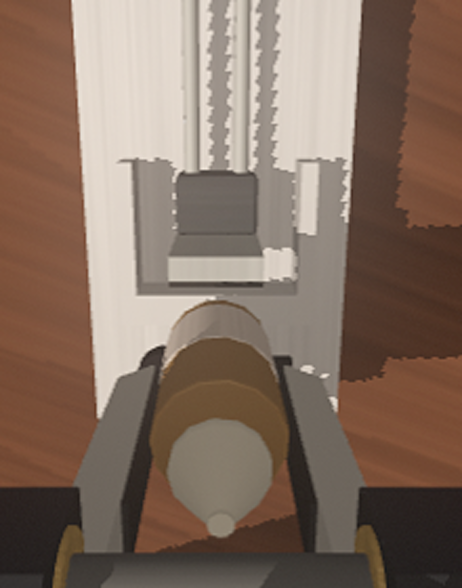

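>>> play_rows(
  commands=[
    {"x":0.005,"y":0,"z":0,"wx":0,"wy":0,"wz":0,"grip":0},
    {"x":0.005,"y":0,"z":0,"wx":0,"wy":0,"wz":0,"grip":0},
    {"x":0.005,"y":0,"z":0,"wx":0,"wy":0,"wz":0,"grip":0},
    {"x":0.005,"y":0,"z":0,"wx":0,"wy":0,"wz":0,"grip":0},
    {"x":0.005,"y":0,"z":0,"wx":0,"wy":0,"wz":0,"grip":0},
    {"x":0.005,"y":0,"z":0,"wx":0,"wy":0,"wz":0,"grip":0},
    {"x":0.005,"y":0,"z":0,"wx":0,"wy":0,"wz":0,"grip":0},
    {"x":0.005,"y":0,"z":0,"wx":0,"wy":0,"wz":0,"grip":0},
    {"x":0.0025,"y":0,"z":0,"wx":0,"wy":0,"wz":0,"grip":0},
    {"x":0,"y":0,"z":0,"wx":0,"wy":0,"wz":0,"grip":0},
    {"x":0,"y":0,"z":0,"wx":0,"wy":0,"wz":0,"grip":0},
  ],
)

```text
clock: 9.5
eef_pos: [575.4, -144.0, 113.4]
eef_rot: [-3.142, 0.0, 0.375]
wrist_force: [-4.1, -2.2, 1.8]
finger_gap: 37.6
```

```bash
python3 chk.py 6
```

```text
9.5 [ 575.37627317 -143.9984321   113.42262572] [-3.14151851e+00  7.09215600e-05  3.74715270e-01] 37.556048805201385 [-4.10443497 -2.16928368  1.8046069 ]
shaker xy -12.756801509359649 -0.6696441631769456
101 [297, 199, 53, 34, 865] 106.8 [ -7.2 -17.5] [15.8 18.5]
62 [283, 101, 82, 61, 866] 63.3 [ 36.4 -30. ] [80.3 29.9]
62 [277, 190, 10, 48, 380] 66.5 [-27.7  31.7] [12.7 38. ]
62 [360, 190, 9, 48, 369] 66.5 [-27.7 -36.3] [ 12.5 -29.9]
```

View pics/s6.png

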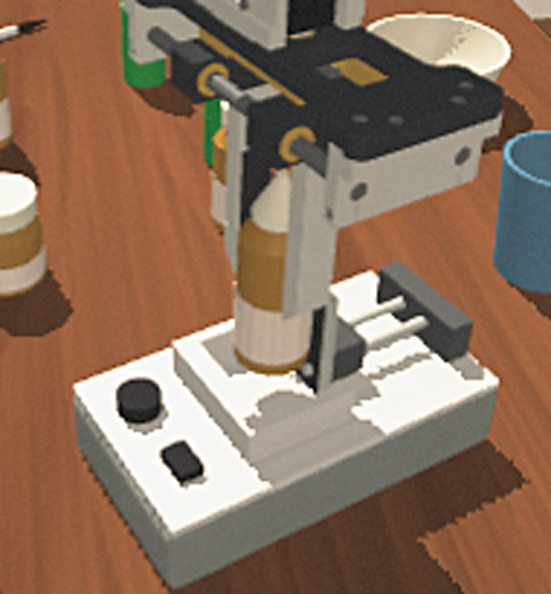

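View pics/w6.png

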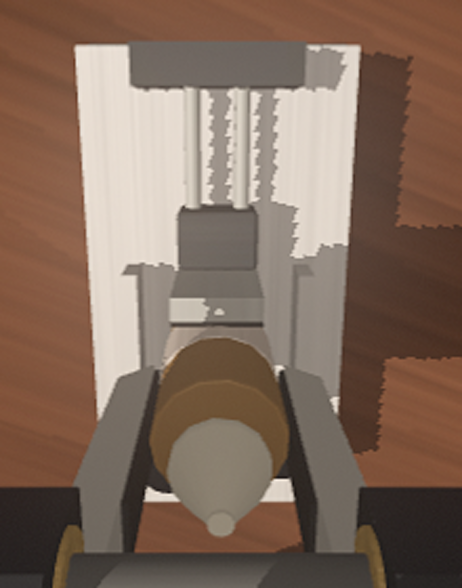

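The jaw is pushed back about 29 mm, against 24 mm when clamped, so the bottle has about 5 mm clearance to the stop. The bottle is upright, and the force of about 4.6 N fits the spring. Lowering now.

>>> play_rows(
  commands=[
    {"x":0,"y":0,"z":0.005,"wx":0,"wy":0,"wz":0,"grip":0},
    {"x":0,"y":0,"z":0.006,"wx":0,"wy":0,"wz":0,"grip":0},
    {"x":0,"y":0,"z":0.006,"wx":0,"wy":0,"wz":0,"grip":0},
    {"x":0,"y":0,"z":0.005,"wx":0,"wy":0,"wz":0,"grip":0},
    {"x":0,"y":0,"z":0.003,"wx":0,"wy":0,"wz":0,"grip":0},
    {"x":0,"y":0,"z":0,"wx":0,"wy":0,"wz":0,"grip":0},
    {"x":0,"y":0,"z":0,"wx":0,"wy":0,"wz":0,"grip":0},
  ],
)

```text
clock: 10.48
eef_pos: [575.3, -143.9, 88.2]
eef_rot: [-3.141, 0.001, 0.375]
wrist_force: [-3.7, -2.0, -3.0]
finger_gap: 37.5
```

>>> play_rows(
  commands=[
    {"x":0,"y":0,"z":0.001,"wx":0,"wy":0,"wz":0,"grip":0},
    {"x":0,"y":0,"z":0,"wx":0,"wy":0,"wz":0,"grip":0},
  ],
)

```text
clock: 10.72
eef_pos: [575.6, -144.0, 87.6]
eef_rot: [3.141, -0.0, 0.375]
wrist_force: [-4.7, -1.8, 0.5]
finger_gap: 37.6
```

>>> play_rows(
  commands=[
    {"x":0,"y":0,"z":0.0007,"wx":0,"wy":0,"wz":0,"grip":0},
    {"x":0,"y":0,"z":0,"wx":0,"wy":0,"wz":0,"grip":0},
  ],
)

```text
clock: 10.98
eef_pos: [575.6, -144.0, 86.9]
eef_rot: [3.141, -0.0, 0.375]
wrist_force: [-3.9, -1.3, 2.1]
finger_gap: 37.3
```

>>> play_rows(
  commands=[
    {"x":0,"y":0,"z":0.0005,"wx":0,"wy":0,"wz":0,"grip":0},
    {"x":0,"y":0,"z":0,"wx":0,"wy":0,"wz":0,"grip":0},
  ],
)

```text
clock: 11.22
eef_pos: [575.6, -144.0, 86.4]
eef_rot: [3.141, -0.0, 0.375]
wrist_force: [-3.4, -2.1, 2.3]
finger_gap: 37.5
```

```bash
python3 chk.py 7
```

```text
11.225 [ 575.59830426 -143.97751745   86.37084942] [ 3.14132028e+00 -2.52225271e-04  3.74880008e-01] 37.49593478924981 [-3.412631   -2.12798118  2.2983628 ]
shaker xy -12.542554639895393 -0.7315594759079929
101 [295, 211, 81, 46, 1373] 106.8 [-10.1 -30.6] [16.3 17.1]
101 [272, 242, 23, 15, 148] 105.2 [-11.  18.] [-3.4 30.8]
62 [294, 98, 60, 70, 1067] 63.3 [ 36.7 -18.9] [80.9 18.8]
62 [271, 199, 11, 45, 374] 66.6 [-20.2  31.6] [12.7 37.9]
62 [364, 199, 11, 41, 364] 66.5 [-17.5 -36.3] [ 12.6 -29.9]
```

View pics/s7.png

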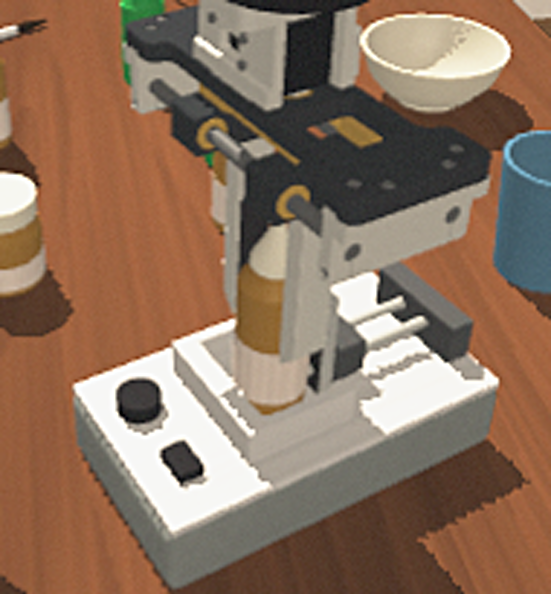

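There's no clear contact yet, so I creep a little further.

>>> play_rows(
  commands=[
    {"x":0,"y":0,"z":0.0006,"wx":0,"wy":0,"wz":0,"grip":0},
    {"x":0,"y":0,"z":0,"wx":0,"wy":0,"wz":0,"grip":0},
  ],
)

```text
clock: 11.58
eef_pos: [575.6, -143.9, 86.3]
eef_rot: [3.141, -0.0, 0.375]
wrist_force: [-6.3, -0.7, 7.6]
finger_gap: 37.8
```

>>> play_rows(
  commands=[
    {"x":0,"y":0,"z":0.0005,"wx":0,"wy":0,"wz":0,"grip":0},
    {"x":0,"y":0,"z":0,"wx":0,"wy":0,"wz":0,"grip":0},
  ],
)

```text
clock: 11.82
eef_pos: [575.7, -144.0, 86.3]
eef_rot: [3.141, -0.001, 0.375]
wrist_force: [-8.0, -0.8, 12.3]
finger_gap: 37.5
```

Contact: Fz rises at z=86.3. Relieve the pressure and release.

>>> play_rows(
  commands=[
    {"x":0,"y":0,"z":-0.0006,"wx":0,"wy":0,"wz":0,"grip":0},
    {"x":0,"y":0,"z":0,"wx":0,"wy":0,"wz":0,"grip":0.42},
    {"x":0,"y":0,"z":0,"wx":0,"wy":0,"wz":0,"grip":0.46},
    {"x":0,"y":0,"z":0,"wx":0,"wy":0,"wz":0,"grip":0.5},
    {"x":0,"y":0,"z":0,"wx":0,"wy":0,"wz":0,"grip":0.6},
    {"x":0,"y":0,"z":0,"wx":0,"wy":0,"wz":0,"grip":0.75},
    {"x":0,"y":0,"z":0,"wx":0,"wy":0,"wz":0,"grip":0.85},
    {"x":0,"y":0,"z":0,"wx":0,"wy":0,"wz":0,"grip":0.85},
  ],
)

```text
clock: 12.82
eef_pos: [575.5, -144.0, 85.7]
eef_rot: [3.142, -0.0, 0.375]
wrist_force: [-0.1, -0.4, -0.8]
finger_gap: 79.2
```

```bash
python3 chk.py 8
```

```text
12.825 [ 575.48972876 -143.95435866   85.73779534] [ 3.14158882e+00 -1.17274832e-05  3.74806911e-01] 79.15834915777377 [-0.07275892 -0.3910891  -0.83754994]
shaker xy -12.63508746570305 -0.6702190804540251
101 [295, 220, 60, 43, 1237] 106.7 [-14.7 -18.7] [10.9 17. ]
101 [235, 242, 26, 32, 222] 105.8 [-21.9  39.5] [-3.2 51.9]
101 [388, 242, 25, 32, 231] 105.4 [-22.7 -52.2] [ -3.6 -39.6]
62 [276, 99, 95, 76, 1235] 63.3 [ 31.5 -29.8] [80.3 30.7]
62 [271, 199, 24, 80, 890] 66.5 [-50.   22.9] [12.7 38. ]
62 [355, 199, 20, 80, 826] 66.5 [-50.  -36.4] [ 12.7 -23.9]
```

View pics/s8.png

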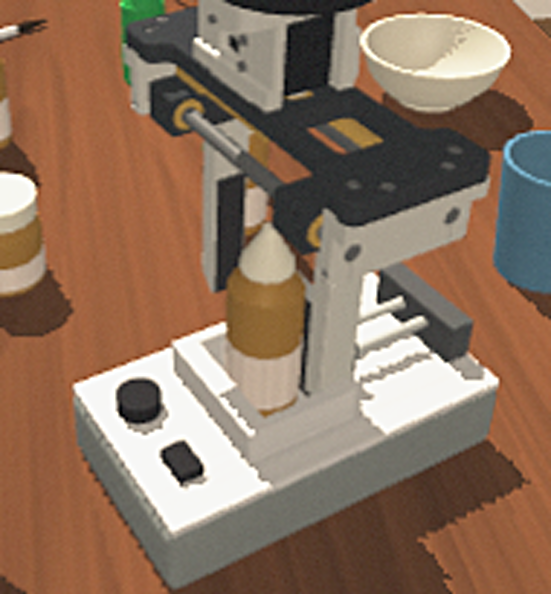

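View pics/w8.png

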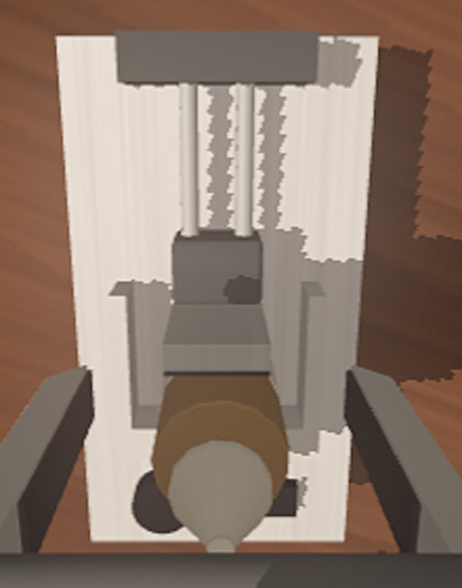

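Jaw travel now reads about 24.1 mm and the bottle is upright against the stop. Retracting straight up.

>>> play_rows(
  commands=[
    {"x":0,"y":0,"z":-0.015,"wx":0,"wy":0,"wz":0,"grip":0.85},
    {"x":0,"y":0,"z":-0.03,"wx":0,"wy":0,"wz":0,"grip":0.85},
    {"x":0,"y":0,"z":-0.04,"wx":0,"wy":0,"wz":0,"grip":0.85},
    {"x":0,"y":0,"z":-0.04,"wx":0,"wy":0,"wz":0,"grip":0.85},
    {"x":-0.03,"y":0,"z":-0.03,"wx":0,"wy":0,"wz":0,"grip":0.85},
    {"x":-0.04,"y":0,"z":0,"wx":0,"wy":0,"wz":0,"grip":0.85},
    {"x":-0.04,"y":0,"z":0,"wx":0,"wy":0,"wz":0,"grip":0.85},
    {"x":0,"y":0,"z":0,"wx":0,"wy":0,"wz":0,"grip":0.85},
    {"x":0,"y":0,"z":0,"wx":0,"wy":0,"wz":0,"grip":0.85},
  ],
)

```text
clock: 14.05
eef_pos: [473.6, -184.2, 241.6]
eef_rot: [3.141, -0.001, 0.375]
wrist_force: [0.1, -0.2, -0.6]
finger_gap: 80.1
```

```bash
python3 chk.py 9
```

```text
14.05 [ 473.598791   -184.18891982  241.60489784] [ 3.14075377e+00 -9.61868546e-04  3.74638551e-01] 80.07974614308915 [ 0.06043174 -0.22098978 -0.56341482]
shaker xy -122.18222199828028 -0.7620079396923032
101 [308, 64, 31, 12, 322] 107.5 [ -0.4 -14.4] [ 9.  15.5]
62 [312, 0, 6, 46, 223] 63.5 [34.4  6.6] [77.1 12.5]
62 [329, 0, 7, 47, 217] 63.5 [ 32.5 -12.3] [77. -6.]
62 [290, 68, 68, 58, 1232] 67.0 [-50.  -37.3] [11.3 37.8]
```

View pics/s9.png

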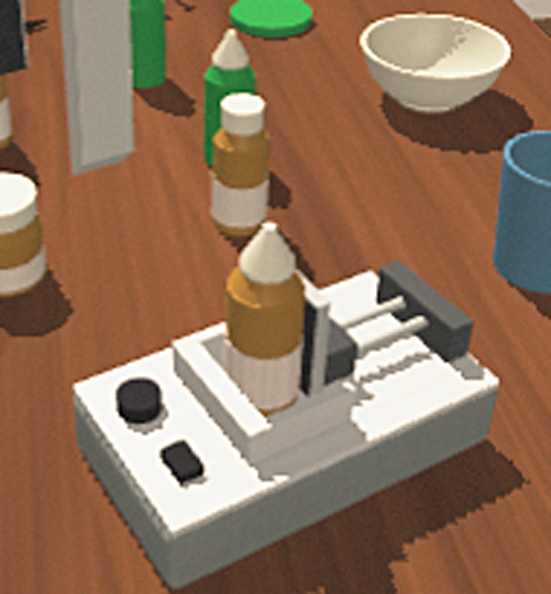

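View pics/w9.png

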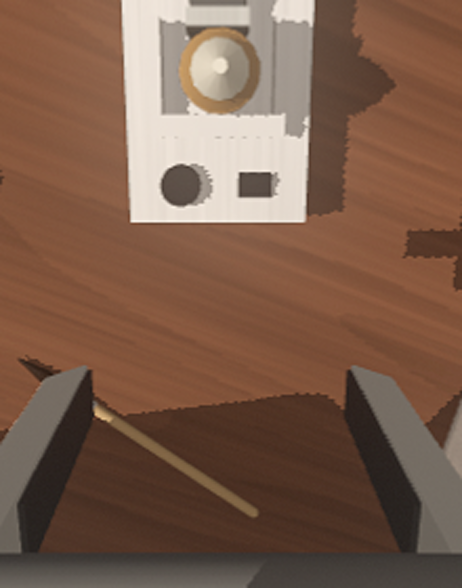

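The bottle stands upright between stop and jaw, centred between the walls, and the robot is clear.

```bash
python3 -c "
from cell import manip
print(manip.sign_off())"
```

```text
the job is handed in; nothing more can be done
None
```

The ochre bottle with the pointed spout is loaded in the shaker and clamped upright against the stop, and the job is handed in. It took about 14 s of the 38 s allowed.

**What I did:** I gripped the bottle at 40 N and carried it upright over the stop. I pushed the jaw back about 29 mm with the bottle's side and lowered it until I felt the platform at tool height z = 86.3 mm. Then I released it and backed the arm away.

**Last checks:**
- **Clamp:** jaw travel read about 24.1 mm right after release, against the expected 24 mm.
- **Bottle:** it looks upright and centred between the walls in the side and wrist views.
- **Robot:** it touches nothing, with wrist force under 1 N. The neighbouring bottles in view were undisturbed.

**Disagreements:**
- **Camera offset:** the wrist camera placed the shaker about 2.5 mm nearer the robot than the two fixed cameras did. I allowed for this by keeping 3.5–6 mm of clearance to the stop while lowering.
- **Refused call:** my first move call was refused because its rows left out some values. Nothing moved.

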